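# Lock the circuit board holder with the T-handle key

### The arm

A 7-joint arm with a two-finger parallel gripper is mounted at the origin on the work surface. World frame = base frame: x ahead of the robot, y to its left, z up, the work surface at z = 0. Lengths are in m, angles in rad, forces in N, time in s.
With the tool pointing down it reaches from about 0.425 to 0.95 m from the base axis. Payload 4.7 kg.
Tool frame: the origin (TCP) lies midway between the tips of the shut fingers; the grasp point (between the pads) lies 19 mm behind it; z points along the fingers, y is the direction in which the jaws open and shut (so a half turn about z gives the same grasp; the last joint's range is limited). The gripper opens to 85 mm and grips with 20 to 120 N. Pads are 22 mm wide; open, the fingers measure 114 mm over their backs; the gripper's body (76 mm by 85 mm) begins 54 mm behind the grasp point. The pads swing forward as they close: fully open they stand 13 mm farther back than shut.
Start: joints at [1.112, 0.469, -0.049, 1.532, 0.024, 1.141, -0.082], TCP at [0.281, -0.614, 0.231] pointing down, gripper open.
Joint ranges: [-2.59, 2.59], [-0.33, 1.99], [-1.39, 1.29], [0.1, 2.45], [-1.04, 4.18], [0.21, 1.99], [-2.66, 2.66]. Speed limits (rad/s): [2.57, 2.57, 3.14, 3.14, 3.14, 3.14, 3.14].

### API

Orientations are given as a rotation vector (axis times angle).
In Python, from plant import status, eyes, robot gives the robot as it stands. The module is installed in compiled form; this text tells all that it offers.
- The arm moves only by the tool play_rows, never from a script. Its argument "deltas" is a list of rows, each a list of 7 numbers: the turn, a rotation vector about the tool's x, y, z in degrees, then the shift along the tool's x, y, z in m, then the opening in per cent of the stroke, from 0 (shut) to 100 (fully open). A call has 1 to 20 rows; each row shifts and turns the pose as measured when the row begins, along the tool's axes as they then stand; what a row does not reach is not made up. A row lasts 1/10 s, in which the tool goes at most 50 mm and 8.59 degrees, less where a joint would pass 70% of its speed; a pose out of reach is approached as far as the arm can. A call with a gripper value outside its range is refused whole. The fingers move at their own pace and stop on an object; "force" is the grip in N (left out, the last holds). Time passes only in rows, so rows that do not move let the fingers close. It gives the time, the measured TCP pose, the force and the opening at its end, in the units of the state.
- status.state(): the state, without advancing time (a new reading comes with each control period).
- eyes.snapshot(name): name is "scene" or "top" or "wrist"; returns a dict with "image" (400x640x3 uint8, blue, green, red), "fx", "fy", "cx", "cy" (pixels), "extrinsics" (4x4, takes a point from world to camera coordinates); the wrist camera has in their place "mount" (4x4, takes a point from camera to tool coordinates, whose origin is the TCP and whose axes are the flange's). Camera axes: x right, y up, looking along -z (the intrinsics and any distortion apply to the point x, -y, -z); pixel columns grow to the right and rows downward; lengths in m; the calibration is good to about 2 mm. A picture is of the moment at which its call begins: read the wrist's pose just before it. There is no depth.
- robot.job_done(): hands the job in, once; it reports no verdict.
The state is a dict: "clock": time; "qpos": joint angles; "joint_velocities": joint speeds; "effort": joint torques, N m; "position": TCP position; "orientation": TCP orientation; "contact_force": force on the tool from outside, world axes, zero at the start; "ft_torque": the same for the moment, N m; "width": finger opening in m.
Only numpy, scipy, OpenCV 4.12 (cv2) and the standard library are available. Lean on these libraries where they do the work, as an engineer would, in place of code of your own. Each camera call takes 0.05 s, during which the arm holds its last target.

### The job

Take the orange T-handle key out of the rack, put it down the well of the circuit board holder so that its blade drops fully home in the slot of the clamp screw, and turn the screw clockwise to its stop, so that the red tongue swings over the board. Turn the screw only with the key, leave the orange key standing upright and fully home in the screw, and leave the blue key in the rack.

Things in the scene. Friction and masses are not known exactly. Their poses are not given: they have to be found in the camera images.
- orange_key_grip (a point): Orange T-handle key, upright in one of 2 holes (34 wide) of a fixed grey rack 60 high. Point: centre of T-bar (80 long on x, 16 wide, 20 high); z up. Shaft 14; dark flange dia 58, underside 60 below the point, rests on rack; flat blade below it, 24 wide along the bar, 10 thick, tip 110 below the point: lift over 50 to free it. 180 g. Half-turn symmetric. Sizes in mm.
- blue_key_grip (a point): The other key, to be left in the rack: the same but for a blue bar and a round 10 mm pin instead of the blade, useless here. Point: centre of its bar, 120 mm from the orange key's, at the same height (bar top 130 mm above the table: lift the orange key clear of it); x along the bar, z up. Either key may be in either hole; the bars lie roughly across the rack's length.
- screw (a point): Clamp screw deep in the well (40 mm wide) of the board holder's fixed grey post (72 x 72, 60 high). Point: on its vertical axis, level with the post's top. Turns with the screw: x along its slot and the red tongue that pokes out near the post's foot. Slot 18 wide. Bar parallel to x (15 deg, either way), blade drops in; home: flange on post, bar centre 60 mm above. Free play 20 deg each way.
- clamp_screw (a joint): Angle of the clamp screw in rad, growing clockwise seen from above. Starts between 0 and 0.25 (open: red tongue beside the green board); hard stop at 1.05 (locked: tongue over the board's near edge). Even friction of about 0.1 N m; it stays where it is left.

How it is judged:
On the way, in this order (a step that is already met when the one before it is completed fails the run):
1. the orange key stands in the clamp screw, blade home in the slot, before the screw is turned (horizontal distance between orange_key_grip and screw below 0.015 m and z of orange_key_grip in the frame of screw below 0.066 m and value of joint clamp_screw below 0.7 rad), for 0.1 s.
2. the screw is turned clockwise to its stop by the key (value of joint clamp_screw above 0.87 rad and horizontal distance between orange_key_grip and screw below 0.02 m), for 0.1 s.
At the end, for the whole second after the job is handed in: The clamp screw is at its stop (within 0.18 rad), the orange key stands upright (within 10 degrees) in it, its bar's centre within 20 mm of the screw's axis and its flange down to within 6 mm of the post, and the blue key is still in its place (within 30 mm) (all of step 2 and z of orange_key_grip in the frame of screw below 0.066 m and angle between orange_key_grip's own z axis and vertical below 0.18 rad and distance of blue_key_grip from where it was at the start of the episode below 0.03 m); the robot touches nothing.
It fails at once if the screw is turned by something other than the orange key standing in it (value of joint clamp_screw above 0.5 rad and (horizontal distance between orange_key_grip and screw above 0.03 m or z of orange_key_grip in the frame of screw above 0.08 m)).
It fails at once if the blue key is taken out or knocked over (distance of blue_key_grip from where it was at the start of the episode above 0.03 m).
It also fails if it takes over 45 s, if anything falls off the work surface, if the arm or the gripper's body presses on something with over 40 N, if the wrist force passes 120 N, or if a joint passes its speed limit or range.

## Working session

There is one attempt and no reset: what is moved stays moved. The work goes in short steps, Python scripts to look and compute and a tool call to move; the robot and the scene stay as the last step left them, time stands still between calls to the robot, and variables do not carry over. Pictures are saved under pics/ and viewed, and the job is handed in when it is done.

Besides the shell and the picture viewer there is one more tool, called after "Call:" as name([rows], argument=value, ...), one row to a line, values as JSON. play_rows: Moves the arm, as the interface text tells. Its arguments: {"type":"object","properties":{"deltas":{"type":"array"},"force":{"type":"number"}},"required":["deltas"]}

```bash
mkdir -p pics
cat > h.py <<'E'
import numpy as np,cv2
from scipy.spatial.transform import Rotation as R
from plant import status,eyes,robot
def cam(name):
    s=status.state(); d=eyes.snapshot(name)
    K=np.array([[d['fx'],0,d['cx']],[0,d['fy'],d['cy']],[0,0,1.]])
    if 'extrinsics' in d: T=np.array(d['extrinsics'])
    else:
        W=np.eye(4);W[:3,:3]=R.from_rotvec(s['orientation']).as_matrix();W[:3,3]=s['position']
        T=np.linalg.inv(W@np.array(d['mount']))
    return np.array(d['image']),K,T,d
def onplane(u,v,K,T,z):
    r=np.linalg.inv(K)@[u,v,1]; r=np.array([r[0],-r[1],-r[2]])
    c=-T[:3,:3].T@T[:3,3]; w=T[:3,:3].T@r
    return c+w*(z-c[2])/w[2]
def proj(p,K,T):
    q=T[:3,:3]@np.array(p)+T[:3,3]; q=K@np.array([q[0],-q[1],-q[2]]); return q[:2]/q[2]
E
python3 - <<'E'
from h import *
for n in ['scene','top','wrist']:
    im,K,T,d=cam(n); cv2.imwrite(f'pics/{n}0.png',im); print(n,K.tolist(),[k for k in d], d.get('distortion'), (-T[:3,:3].T@T[:3,3]).round(3))
print(status.state())
E
```

```text
scene [[514.2261008909455, 0.0, 326.53710895554843], [0.0, 514.2261008909455, 197.7628763595831], [0.0, 0.0, 1.0]] ['image', 'fx', 'fy', 'cx', 'cy', 'extrinsics'] None [0.991 0.505 1.026]
top [[380.3610330897565, 0.0, 324.4181425480881], [0.0, 380.3610330897565, 198.29524513551337], [0.0, 0.0, 1.0]] ['image', 'fx', 'fy', 'cx', 'cy', 'extrinsics'] None [0.366 0.005 0.797]
wrist [[295.5765975132842, 0.0, 320.7386674155093], [0.0, 295.5765975132842, 194.68197864010727], [0.0, 0.0, 1.0]] ['image', 'fx', 'fy', 'cx', 'cy', 'mount'] None [ 0.346 -0.584  0.372]
{'clock': 0.15, 'qpos': array([ 1.11210377,  0.46925189, -0.04857366,  1.53340158,  0.02407292,
        1.14101501, -0.08229698]), 'joint_velocities': array([-0.00116019, -0.00438805,  0.00197068, -0.00658911, -0.00153917,
        0.00019681, -0.00122966]), 'effort': array([ 3.91738095e-04, -5.10764766e+01, -4.67085501e-02, -2.37974650e+01,
        1.07745445e-02,  5.41355257e-03, -1.08104194e-05]), 'position': array([ 0.28108767, -0.61320262,  0.23051292]), 'orientation': array([-3.06791505e+00, -6.69619919e-01,  5.48372146e-04]), 'contact_force': array([0.00230787, 0.32961098, 0.20872596]), 'ft_torque': array([ 0.02044571, -0.00031833,  0.04120686]), 'width': 0.08535995242646892}
```

View pics/scene0.png

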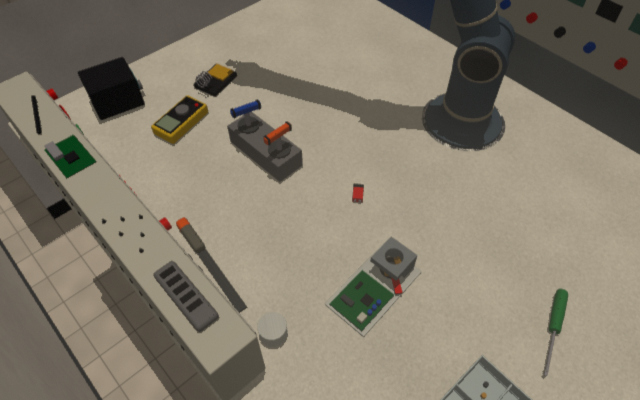

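View pics/top0.png

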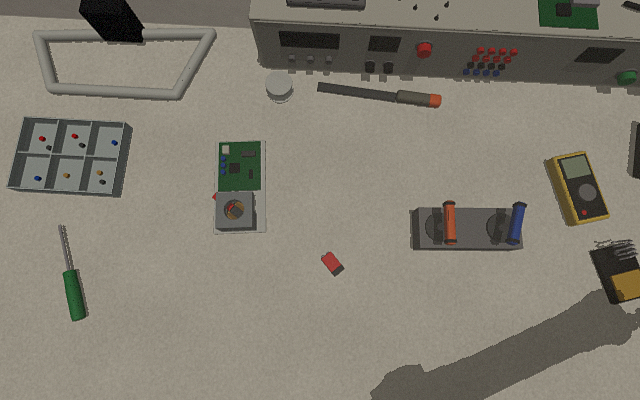

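View pics/wrist0.png

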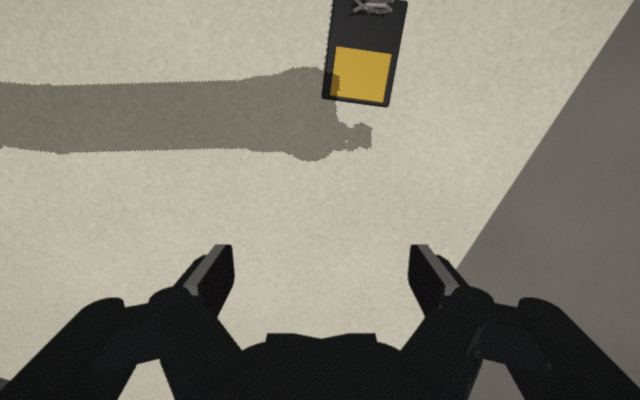

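The top view shows the orange bar at about (450,222), the blue bar at (517,223), and the post well at (235,210). The red tongue is at (214,196), just left of the post.

Run:
```python
from h import *
im,K,T,d=cam('top'); hsv=cv2.cvtColor(im,cv2.COLOR_BGR2HSV)
def bar(box,lo,hi,z):
    m=np.zeros(im.shape[:2],np.uint8);x0,y0,x1,y1=box
    m[y0:y1,x0:x1]=cv2.inRange(hsv,lo,hi)[y0:y1,x0:x1]
    c=max(cv2.findContours(m,0,2)[0],key=cv2.contourArea)
    print(cv2.boundingRect(c))
    P=np.array([onplane(*p,K,T,z)[:2] for p in c[:,0]],np.float32)
    r=cv2.minAreaRect(P);print('rect',r, cv2.boxPoints(r).round(4).tolist())
for n,b,lo,hi in [('o',(430,190,475,260),(3,120,80),(18,255,255)),('b',(500,190,540,260),(100,100,50),(130,255,255))]:
    print(n);bar(b,lo,hi,.13)
print('tongue');bar((205,180,225,215),(0,120,60),(8,255,255),.02)
big=cv2.resize(im[130:250,190:290],None,fx=6,fy=6,interpolation=2);cv2.imwrite('pics/hold.png',big[:600])
big=cv2.resize(im[180:270,400:540],None,fx=5,fy=5,interpolation=2);cv2.imwrite('pics/rack.png',big)
im,K,T,d=cam('scene');cv2.imwrite('pics/hold_s.png',cv2.resize(im[230:335,320:440],None,fx=5.5,fy=5.5,interpolation=2))
```

```text
o
(444, 204, 12, 36)
rect ((0.48304858803749084, -0.21338868141174316), (0.06313697248697281, 0.019251983612775803), 1.8679134845733643) [[0.451200008392334, -0.20479999482631683], [0.45179998874664307, -0.2240000069141388], [0.5149000287055969, -0.22200000286102295], [0.5142999887466431, -0.20270000398159027]]
b
(511, 205, 14, 35)
rect ((0.48911938071250916, -0.3347076177597046), (0.01394093781709671, 0.06140237674117088), 76.7937240600586) [[0.4575999975204468, -0.3345000147819519], [0.5174000263214111, -0.34850001335144043], [0.5206000208854675, -0.33489999175071716], [0.4607999920845032, -0.32089999318122864]]
tongue
(212, 193, 4, 7)
rect ((0.5276104211807251, 0.24295437335968018), (0.012889975681900978, 0.006250724196434021), 6.763301849365234) [[0.520799994468689, 0.24529999494552612], [0.5216000080108643, 0.23909999430179596], [0.5343999862670898, 0.24060000479221344], [0.5335999727249146, 0.2468000054359436]]
```

View pics/hold.png

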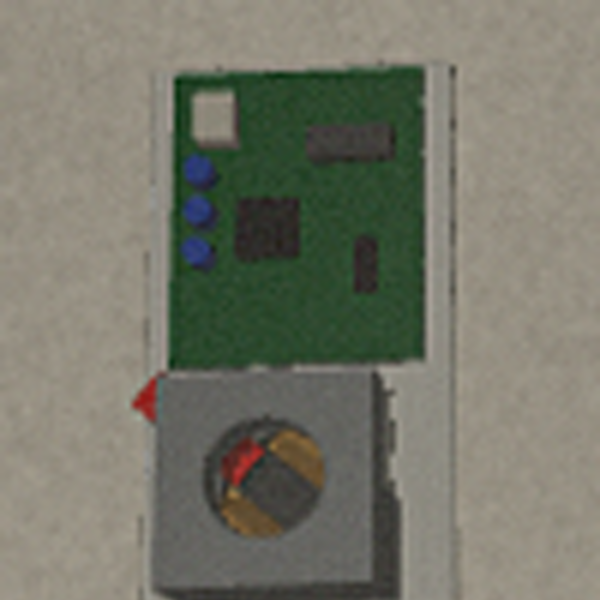

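View pics/rack.png

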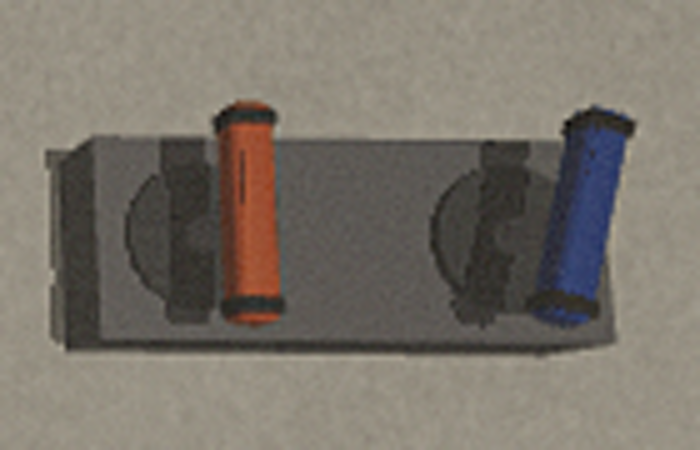

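View pics/hold_s.png

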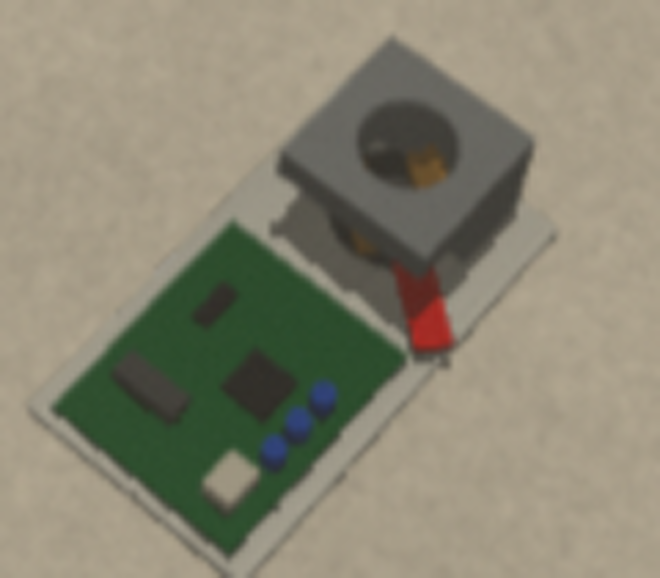

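Run:
```python
from h import *
im,K,T,d=cam('top')
s,Ks,Ts,_=cam('scene')
print('orange',onplane(449.8,222.4,K,T,.12).round(4),'blue',onplane(516.5,223.2,K,T,.12).round(4))
def tri(a,b):
    P=[]
    for (u,v),k,t in((a,K,T),(b,Ks,Ts)):
        kk=k@np.diag([1,-1,-1.])@t[:3]; P+= [u*kk[2]-kk[0],v*kk[2]-kk[1]]
    P=np.array(P); x=np.linalg.svd(P)[2][-1]; return x[:3]/x[3]
print('well',tri((234.2,209.7),(320+408/5.5,230+145/5.5)), onplane(234.2,209.7,K,T,.06),onplane(234.2,209.7,K,T,.066))
# post top corners
for u,v in[(163,373),(375,370),(371,583),(155,590)]: print('corner',onplane(190+u/6,130+v/6,K,T,.06).round(4))
for u,v in[(392,38),(533,145),(425,262),(282,160)]: print('s corner',onplane(320+u/5.5,230+v/5.5,Ks,Ts,.06).round(4))
# tongue end in scene
for u,v in[(416,350),(452,345),(425,262)]: print('tongue',onplane(320+u/5.5,230+v/5.5,Ks,Ts,.02).round(4))
# slot in top: gold ends
st=status.state(); print(R.from_rotvec(st['orientation']).as_matrix().round(3))
```

```text
orange [ 0.483  -0.2176  0.12  ] blue [ 0.4884 -0.3378  0.12  ]
well [0.49475756 0.1883486  0.05542235] [0.49428293 0.18683481 0.06      ] [0.49323679 0.18535841 0.066     ]
corner [0.5276 0.2244 0.06  ]
corner [0.5327 0.1544 0.06  ]
corner [0.4618 0.1488 0.06  ]
corner [0.4555 0.2185 0.06  ]
s corner [0.4651 0.1517 0.06  ]
s corner [0.4605 0.2232 0.06  ]
s corner [0.53   0.2297 0.06  ]
s corner [0.5384 0.1614 0.06  ]
tongue [0.5418 0.2421 0.02  ]
tongue [0.5298 0.2501 0.02  ]
tongue [0.5109 0.2183 0.02  ]
[[ 0.909  0.417 -0.   ]
 [ 0.417 -0.909  0.   ]
 [-0.    -0.    -1.   ]]
```

The orange and blue grips come out 120.3 mm apart, as given, and the post corners agree between views within a few mm. The tongue points about 55° from +x and the orange bar is almost along x. Next I'll go above the orange key.

Call:
play_rows([
  [0, 0, 7.8, 0, 0, 0, 100],
  [0, 0, 7.8, 0, 0, 0, 100],
  [0, 0, 7.7, 0, 0, 0, 100],
  [0, 0, 0, 0.021, -0.039, -0.003, 100],
  [0, 0, 0, 0.021, -0.039, -0.003, 100],
  [0, 0, 0, 0.021, -0.039, -0.003, 100],
  [0, 0, 0, 0.021, -0.039, -0.003, 100],
  [0, 0, 0, 0.021, -0.039, -0.003, 100],
  [0, 0, 0, 0.021, -0.039, -0.003, 100],
  [0, 0, 0, 0.021, -0.039, -0.003, 100],
  [0, 0, 0, 0.021, -0.039, -0.003, 100],
  [0, 0, 0, 0.021, -0.039, -0.003, 100],
  [0, 0, 0, 0.021, -0.039, -0.003, 100],
  [0, 0, 0, 0, 0, 0, 100],
])

```text
clock: 1.75
position: [0.4965, -0.209, 0.2613]
orientation: [3.14, 0.002, 0.004]
contact_force: [0.0, -1.0, 0.1]
width: 0.0853
```

```bash
cat >> h.py <<'E'
def goto(x,y,yaw=None):
    s=status.state();M=R.from_rotvec(s['orientation']).as_matrix();p=s['position']
    cy=np.degrees(np.arctan2(M[1,0],M[0,0]))
    print('clock',round(s['clock'],2),'pos',p.round(4),'yaw',cy.round(2),'tilt(tool x,y deg)',np.degrees(M[2,:2]).round(2),'w',round(s['width'],4),'F',s['contact_force'].round(2),'M',s['ft_torque'].round(2))
    print('tool shift',(M.T@(np.array([x,y,p[2]])-p)).round(4), 'turn z' ,None if yaw is None else round(cy-yaw,2))
E
python3 - <<'E'
from h import *
goto(.483,-.2176,1.3)
im,K,T,d=cam('wrist');cv2.imwrite('pics/w1.png',im)
print(proj([.483,-.2176,.13],K,T))
E
```

```text
clock 1.75 pos [ 0.4965 -0.209   0.2613] yaw 0.07 tilt(tool x,y deg) [0.13 0.11] w 0.0853 F [ 0.05 -0.99  0.06] M [ 0.01 -0.01  0.02]
tool shift [-0.0135  0.0086 -0.    ] turn z -1.23
[328.31775191 199.79785123]
```

View pics/w1.png

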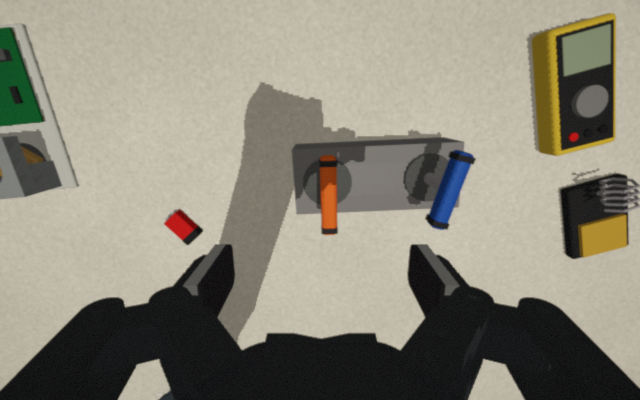

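The wrist view shows the orange bar from about (328,156) to (330,235). The projected grip is at (328,200), so the estimate holds.

Run:
```python
from h import *
im,K,T,d=cam('wrist'); print('cam',(-T[:3,:3].T@T[:3,3]).round(3))
hsv=cv2.cvtColor(im,cv2.COLOR_BGR2HSV)
m=cv2.inRange(hsv,(3,120,60),(18,255,255));m[:, :300]=0;m[:,360:]=0;m[250:]=0
ys,xs=np.nonzero(m);print(xs.min(),xs.max(),ys.min(),ys.max())
for v in(165,180,195,210,225):
  x=np.nonzero(m[v])[0]
  if len(x):print(v,x.min(),x.max(),onplane((x.min()+x.max())/2,v,K,T,.125).round(4))
for u,v in((328,156),(330,235)):print(onplane(u,v,K,T,.12).round(4))
```

```text
cam [ 0.566 -0.212  0.403]
315 333 153 232
165 316 332 [ 0.5143 -0.217   0.125 ]
180 316 332 [ 0.4996 -0.217   0.125 ]
195 316 333 [ 0.4845 -0.2176  0.125 ]
210 318 332 [ 0.469  -0.2181  0.125 ]
225 319 332 [ 0.4529 -0.2186  0.125 ]
[ 0.5221 -0.2209  0.12  ]
[ 0.4397 -0.2234  0.12  ]
```

Call:
play_rows([
  [0, 0, -1.3, -0.0135, 0.0086, 0, 100],
  [0, 0, 0, 0, 0, 0, 100],
  [0, 0, 0, 0, 0, 0.03, 100],
  [0, 0, 0, 0, 0, 0.03, 100],
  [0, 0, 0, 0, 0, 0.03, 100],
  [0, 0, 0, 0, 0, 0.02, 100],
  [0, 0, 0, 0, 0, 0, 100],
])

```text
clock: 2.55
position: [0.478, -0.2347, 0.1485]
orientation: [3.132, -0.007, 0.005]
contact_force: [-0.7, 0.3, 0.6]
width: 0.0855
```

Run:
```python
from h import *
goto(.483,-.2176,1.4)
im,K,T,d=cam('wrist');cv2.imwrite('pics/w2.png',im)
```

```text
clock 2.55 pos [ 0.478  -0.2347  0.1485] yaw -0.25 tilt(tool x,y deg) [0.2  0.57] w 0.0855 F [-0.71  0.31  0.57] M [ 0.02  0.02 -0.01]
tool shift [ 0.005  -0.0171 -0.0002] turn z -1.65
```

View pics/w2.png

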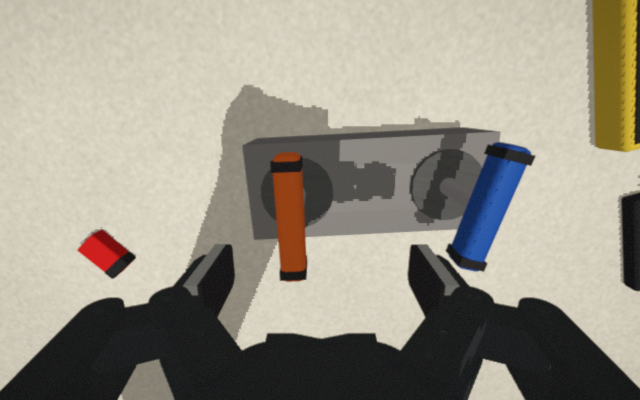

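The rows drift a little: TCP y is now 17 mm off and the orange bar sits left of the jaw centre, at (290,215). I'll correct in smaller steps.

Call:
play_rows([
  [0, 0, 0, 0, 0, 0, 100],
  [0, 0, 0, 0, 0, 0, 100],
])

```text
clock: 2.8
position: [0.48, -0.2366, 0.1519]
orientation: [3.129, -0.01, 0.014]
contact_force: [-0.1, -0.1, 1.3]
width: 0.0853
```

Run:
```python
from h import *
goto(.483,-.2176,1.4)
```

```text
clock 2.8 pos [ 0.48   -0.2366  0.1519] yaw -0.38 tilt(tool x,y deg) [0.51 0.72] w 0.0853 F [-0.12 -0.06  1.35] M [-0.03  0.07 -0.01]
tool shift [ 0.0028 -0.0191 -0.0002] turn z -1.78
```

Call:
play_rows([
  [0, 0.3, -1, 0.005, -0.016, 0, 100],
])

```text
clock: 2.9
position: [0.4854, -0.2229, 0.1529]
orientation: [3.127, 0.011, 0.025]
contact_force: [0.2, 0.0, 0.5]
width: 0.0853
```

Run:
```python
from h import *
goto(.483,-.2176,1.4)
```

```text
clock 2.9 pos [ 0.4854 -0.2229  0.1529] yaw 0.4 tilt(tool x,y deg) [0.92 0.85] w 0.0853 F [0.22 0.03 0.55] M [ 0.01 -0.    0.01]
tool shift [-0.0024 -0.0053 -0.0001] turn z -1.0
```

Call:
play_rows([
  [0, 0, 0, 0, 0, 0, 100],
])

```text
clock: 3.0
position: [0.4869, -0.2199, 0.1539]
orientation: [3.128, 0.018, 0.029]
contact_force: [-0.2, 0.2, 0.4]
width: 0.0858
```

Run:
```python
from h import *
goto(.483,-.2176,1.4)
```

```text
clock 3.0 pos [ 0.4869 -0.2199  0.1539] yaw 0.65 tilt(tool x,y deg) [1.05 0.8 ] w 0.0858 F [-0.19  0.25  0.37] M [0.02 0.02 0.01]
tool shift [-0.0039 -0.0023 -0.0001] turn z -0.75
```

```bash
cat >> h.py <<'E'
def go(x,y,z,yaw):
    s=status.state();M=R.from_rotvec(s['orientation']).as_matrix();p=s['position']
    c,q=np.cos(np.radians(yaw)),np.sin(np.radians(yaw)); D=np.array([[c,q,0],[q,-c,0],[0,0,-1.]])
    print('clk',round(s['clock'],2),'pos',p.round(4),'w',round(s['width'],4),'F',s['contact_force'].round(1),'M',s['ft_torque'].round(2),'yaw',np.degrees(np.arctan2(M[1,0],M[0,0])).round(1))
    print('turn',np.degrees(R.from_matrix(M.T@D).as_rotvec()).round(2),'shift',(M.T@(np.array([x,y,z])-p)).round(4),'qv',np.abs(s['joint_velocities']).max().round(3))
E
python3 - <<'E'
from h import *
go(.483,-.2176,.103,1.4)
E
```

```text
clk 3.0 pos [ 0.4869 -0.2199  0.1539] w 0.0858 F [-0.2  0.2  0.4] M [0.02 0.02 0.01] yaw 0.7
turn [ 0.8  -1.05 -0.75] shift [-0.0048 -0.003   0.0508] qv 0.048
```

Call:
play_rows([
  [0.8, -1.0, -0.6, -0.004, -0.003, 0.015, 100],
  [0, 0, 0, 0, 0, 0.015, 100],
])

```text
clock: 3.2
position: [0.4852, -0.2166, 0.1252]
orientation: [3.14, 0.039, 0.009]
contact_force: [-0.0, -0.8, -0.4]
width: 0.0857
```

Run:
```python
from h import *
go(.483,-.2176,.103,1.4)
```

```text
clk 3.2 pos [ 0.4852 -0.2166  0.1252] w 0.0857 F [-0.  -0.8 -0.4] M [0.01 0.06 0.01] yaw 1.4
turn [ 0.09 -0.32  0.03] shift [-0.0023  0.0009  0.0222] qv 0.346
```

Call:
play_rows([
  [0, -0.3, 0, -0.002, 0.001, 0.015, 100],
  [0, -0.1, 0, 0, 0, 0.003, 100],
  [0, 0, 0, 0, 0, 0, 100],
])

```text
clock: 3.5
position: [0.481, -0.2167, 0.1028]
orientation: [-3.14, -0.041, 0.013]
contact_force: [-0.0, -0.5, -0.6]
width: 0.0856
```

Run:
```python
from h import *
go(.483,-.2176,.103,1.4)
```

```text
clk 3.5 pos [ 0.481  -0.2167  0.1028] w 0.0856 F [-0.  -0.5 -0.6] M [-0.01 -0.01  0.04] yaw 1.5
turn [-0.08  0.47  0.1 ] shift [ 0.0019  0.001  -0.0002] qv 0.016
```

Call:
play_rows([
  [0, 0.4, 0, 0.001, 0.001, 0, 0],
  [0, 0, 0, 0, 0, 0, 0],
  [0, 0, 0, 0, 0, 0, 0],
  [0, 0, 0, 0, 0, 0, 0],
  [0, 0, 0, 0, 0, 0, 0],
  [0, 0, 0, 0, 0, 0, 0],
], force=80)

```text
clock: 4.1
position: [0.4828, -0.2181, 0.1039]
orientation: [-3.14, -0.04, -0.002]
contact_force: [-0.3, -0.0, -2.4]
width: 0.0147
```

Run:
```python
from h import *
go(.483,-.2176,.103,1.4)
im,K,T,d=cam('wrist');cv2.imwrite('pics/w3.png',im)
```

```text
clk 4.1 pos [ 0.4828 -0.2181  0.1039] w 0.0147 F [-0.3 -0.  -2.4] M [ 0.03 -0.02  0.04] yaw 1.5
turn [-0.05 -0.07  0.08] shift [ 0.0002 -0.0004  0.0009] qv 0.003
```

View pics/w3.png

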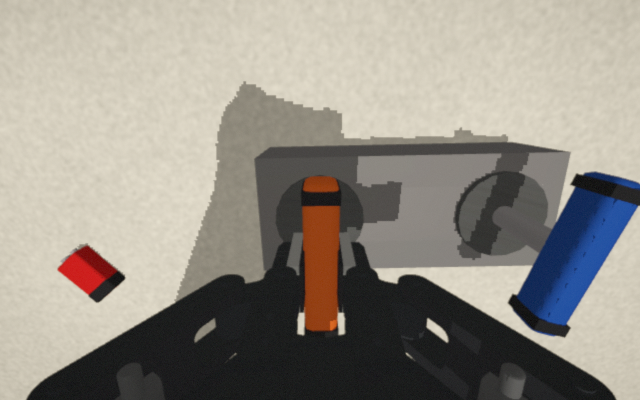

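Gripped at width 14.7 mm, with the bar centred between the pads at (320,255). Lifting.

Call:
play_rows([
  [0, 0, 0, 0, 0, -0.02, 0],
  [0, 0, 0, 0, 0, -0.03, 0],
  [0, 0, 0, 0, 0, -0.035, 0],
  [0, 0, 0, 0, 0, -0.035, 0],
  [0, 0, 0, 0, 0, -0.02, 0],
  [0, 0, 0, 0, 0, 0, 0],
])

```text
clock: 4.75
position: [0.4802, -0.2175, 0.2458]
orientation: [-3.138, -0.041, 0.01]
contact_force: [0.1, 0.5, -2.8]
width: 0.0145
```

Run:
```python
from h import *
go(.4943,.1868,.24,55)
im,K,T,d=cam('scene');cv2.imwrite('pics/s4.png',im)
```

```text
clk 4.75 pos [ 0.4802 -0.2175  0.2458] w 0.0145 F [ 0.1  0.5 -2.8] M [-0.05 -0.09  0.  ] yaw 1.5
turn [ -0.37   0.24 -53.51] shift [ 0.0247 -0.4038  0.0072] qv 0.037
```

View pics/s4.png

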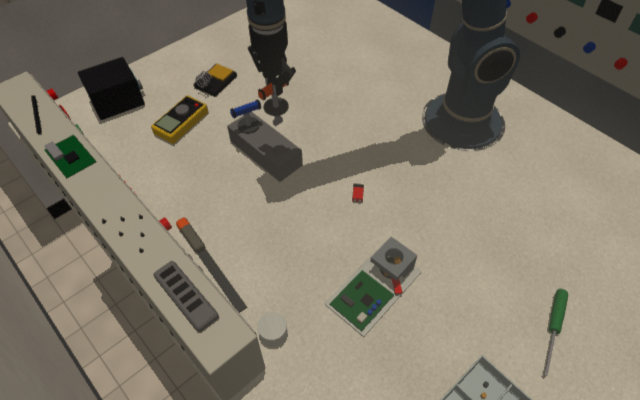

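Key is out and hanging straight. Moving across to just short of the post.

Call:
play_rows([
  [0, 0, 0, 0.002, -0.02, 0, 0],
  [0, 0, 0, 0.002, -0.035, 0, 0],
  [0, 0, 0, 0.002, -0.035, 0, 0],
  [0, 0, 0, 0.002, -0.035, 0, 0],
  [0, 0, 0, 0.002, -0.035, 0, 0],
  [0, 0, 0, 0.002, -0.035, 0, 0],
  [0, 0, 0, 0.002, -0.035, 0, 0],
  [0, 0, 0, 0.002, -0.035, 0, 0],
  [0, 0, 0, 0.002, -0.015, 0, 0],
  [0, 0, 0, 0, 0, 0, 0],
  [0, 0, 0, 0, 0, 0, 0],
])

```text
clock: 5.9
position: [0.4781, 0.071, 0.2234]
orientation: [-3.134, -0.036, 0.072]
contact_force: [0.5, -0.8, -2.2]
width: 0.0146
```

Run:
```python
from h import *
go(.4943,.1868,.24,55)
im,K,T,d=cam('wrist');cv2.imwrite('pics/w5.png',im)
print(proj([.4943,.1868,.06],K,T))
```

```text
clk 5.9 pos [0.4781 0.071  0.2234] w 0.0146 F [ 0.5 -0.8 -2.2] M [-0.09 -0.12  0.02] yaw 1.3
turn [ -1.59   2.25 -53.69] shift [ 0.0181 -0.1155 -0.0166] qv 0.016
[209.15027666 153.5037741 ]
```

View pics/w5.png

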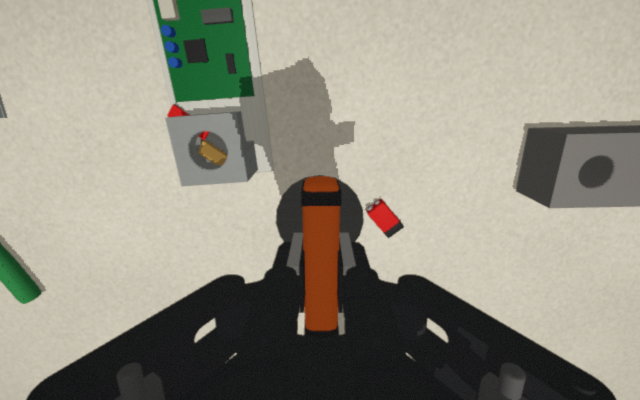

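The wrist view shows the well at about (208,150), where I predicted (209,153). The key hangs straight in the jaws. I'll refine the well centre and slot direction.

Run:
```python
from h import *
im=cv2.imread('pics/w5.png')
im2,K,T,d=cam('wrist');np.save('T5.npy',T);np.save('K5.npy',K)
cv2.imwrite('pics/w5z.png',cv2.resize(im2[95:195,150:270],None,fx=6,fy=6,interpolation=cv2.INTER_CUBIC))
```

```text
(no output)
```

View pics/w5z.png

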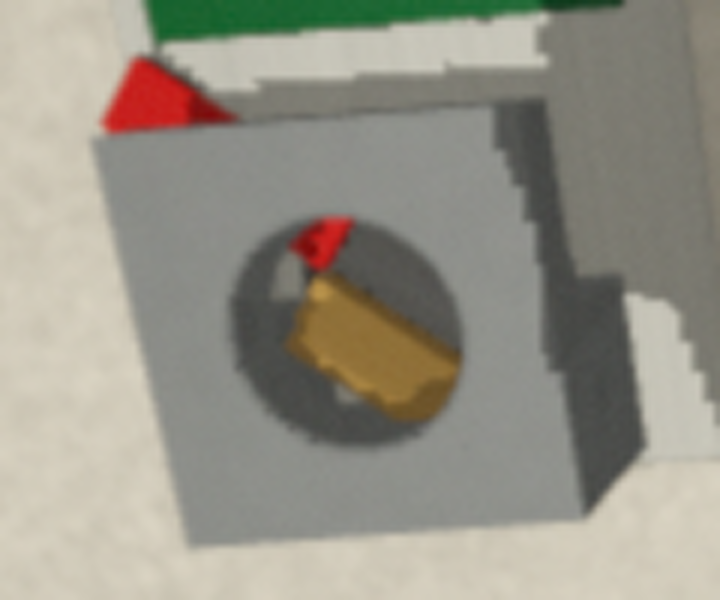

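Run:
```python
from h import *
K=np.load('K5.npy');T=np.load('T5.npy')
f=lambda u,v,z:onplane(150+u/6,95+v/6,K,T,z)[:2]
c=f(349,331,.06);print('well',c,'width',np.linalg.norm(f(233,331,.06)-f(465,331,.06)),np.linalg.norm(f(349,216,.06)-f(349,447,.06)))
P=[f(*p,.06) for p in((95,140),(498,108),(583,517),(190,547))];print('post',np.mean(P,0),[np.linalg.norm(P[i]-P[i-1]).round(4) for i in range(4)],np.round(P,4).tolist())
for a,b,z in(((325,275),(460,352),.03),((290,345),(405,422),.03),((325,275),(460,352),.02)):
    d=f(*a,z)-f(*b,z);print('slot ang',np.degrees(np.arctan2(d[1],d[0])))
for t in((135,58),(105,130)):
    for z in(.015,.025):
        d=f(*t,z);print('tongue',d,np.degrees(np.arctan2(*(d-c)[::-1])))
go(c[0],c[1],.24,55)
```

```text
well [0.49772669 0.18721825] width 0.03988091186241839 0.040182824720377146
post [0.49688372 0.18841824] [np.float64(0.0708), np.float64(0.0676), np.float64(0.0706), np.float64(0.071)] [[0.5287, 0.2262], [0.5353, 0.1589], [0.4654, 0.149], [0.4581, 0.2196]]
slot ang 59.90842449225021
slot ang 54.801339110644726
slot ang 59.908424492250305
tongue [0.53975782 0.23954427] 51.22665686762434
tongue [0.54022806 0.2346891 ] 48.16142921443947
tongue [0.52647328 0.24710996] 64.36009938783577
tongue [0.52732637 0.24203675] 61.632819462047266
clk 6.0 pos [0.4784 0.0703 0.2238] w 0.0144 F [-0.4  0.  -2.1] M [-0.06 -0.05  0.03] yaw 1.2
turn [ -1.57   2.21 -53.8 ] shift [ 0.0211 -0.1166 -0.0164] qv 0.013
```

The well measures 40 mm wide at z = 0.06, as it should. Its centre is about (0.497,0.187) and the slot is at about 57°. I'll turn the key to match, then centre it.

Call:
play_rows([
  [-1.5, 2.2, 0, 0, 0, 0, 0],
  [0, 0, -5, 0, 0, 0, 0],
  [0, 0, -7.5, 0, 0, 0, 0],
  [0, 0, -7.5, 0, 0, 0, 0],
  [0, 0, -7.5, 0, 0, 0, 0],
  [0, 0, -7.5, 0, 0, 0, 0],
  [0, 0, -7.5, 0, 0, 0, 0],
  [0, 0, -6, 0, 0, 0, 0],
  [0, 0, -4, 0, 0, 0, 0],
  [0, 0, 0, 0, 0, 0, 0],
  [0, 0, 0, 0, 0, 0, 0],
])

```text
clock: 7.1
position: [0.4778, 0.0508, 0.2212]
orientation: [2.781, 1.417, -0.033]
contact_force: [-0.3, 0.1, -2.5]
width: 0.0145
```

Run:
```python
from h import *
go(.4967,.1872,.22,57)
```

```text
clk 7.1 pos [0.4778 0.0508 0.2212] w 0.0145 F [-0.3  0.1 -2.5] M [ 0.02 -0.01  0.01] yaw 54.0
turn [ 0.43  1.62 -3.  ] shift [ 0.1214 -0.0648 -0.0028] qv 0.014
```

Call:
play_rows([
  [0.4, 1.4, -2.5, 0.012, -0.006, 0, 0],
  [0, 0, 0, 0.022, -0.012, 0, 0],
  [0, 0, 0, 0.028, -0.014, 0, 0],
  [0, 0, 0, 0.028, -0.014, 0, 0],
  [0, 0, 0, 0.016, -0.01, 0, 0],
  [0, 0, 0, 0, 0, 0, 0],
  [0, 0, 0, 0, 0, 0, 0],
])

```text
clock: 7.8
position: [0.4922, 0.1673, 0.2193]
orientation: [2.778, 1.458, -0.007]
contact_force: [1.0, -0.8, -2.0]
width: 0.0147
```

Run:
```python
from h import *
go(.4967,.1872,.16,57)
```

```text
clk 7.8 pos [0.4922 0.1673 0.2193] w 0.0147 F [ 1.  -0.8 -2. ] M [0.02 0.06 0.02] yaw 55.4
turn [ 0.09  0.35 -1.6 ] shift [ 0.0193 -0.0077  0.0592] qv 0.01
```

Call:
play_rows([
  [0, 0.3, -1.5, 0.018, -0.007, 0.01, 0],
  [0, 0, 0, 0, 0, 0.018, 0],
  [0, 0, 0, 0, 0, 0.016, 0],
  [0, 0, 0, 0, 0, 0, 0],
])

```text
clock: 8.2
position: [0.4984, 0.184, 0.1728]
orientation: [2.763, 1.489, 0.002]
contact_force: [-0.2, -0.2, -2.4]
width: 0.0144
```

Run:
```python
from h import *
go(.4967,.1872,.16,57)
a,K,T,d=cam('top');b,Ks,Ts,d=cam('scene')
a=cv2.resize(a[130:250,180:290],None,fx=4,fy=4);b=cv2.resize(b[210:310,330:440],None,fx=4,fy=4)
cv2.imwrite('pics/c6.png',np.vstack([a[:300],b[:300]]) if 0 else np.hstack([cv2.resize(a,(396,432)),cv2.resize(b,(396,360)) if 0 else cv2.resize(b,(396,432))]))
```

```text
clk 8.2 pos [0.4984 0.184  0.1728] w 0.0144 F [-0.2 -0.2 -2.4] M [-0.01  0.04  0.02] yaw 56.6
turn [ 0.2   0.03 -0.36] shift [ 0.0018 -0.0032  0.0128] qv 0.023
```

View pics/c6.png

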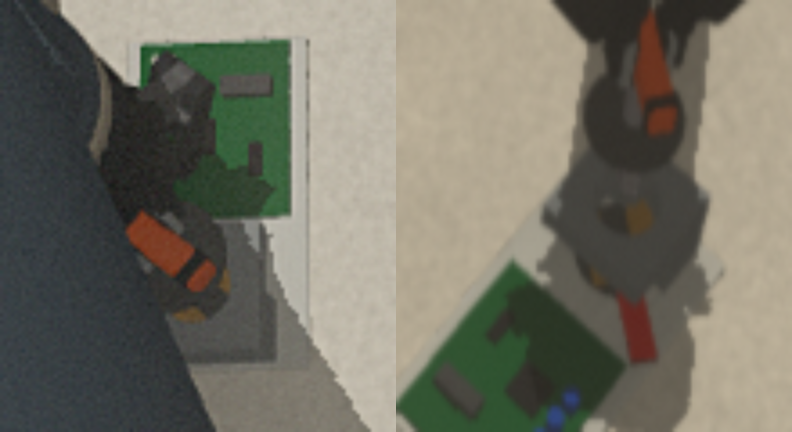

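In both views the bar over the well is roughly parallel to the red tongue. Next I'll descend, with a small centring correction.

Call:
play_rows([
  [0, 0, -0.3, 0.001, -0.003, 0.005, 0],
  [0, 0, 0, 0, 0, 0.012, 0],
  [0, 0, 0, 0, 0, 0.012, 0],
  [0, 0, 0, 0, 0, 0, 0],
])

```text
clock: 8.7
position: [0.4992, 0.1872, 0.1455]
orientation: [2.758, 1.494, 0.014]
contact_force: [0.5, -0.3, -2.2]
width: 0.0148
```

Run:
```python
from h import *
go(.4967,.1872,.104,57)
```

```text
clk 8.7 pos [0.4992 0.1872 0.1455] w 0.0148 F [ 0.5 -0.3 -2.2] M [-0.06  0.04 -0.04] yaw 56.9
turn [ 0.49 -0.31 -0.13] shift [-0.0016 -0.0024  0.0415] qv 0.015
```

Call:
play_rows([
  [0.4, -0.3, 0, -0.001, -0.002, 0.006, 0],
  [0, 0, 0, 0, 0, 0.008, 0],
  [0, 0, 0, 0, 0, 0.008, 0],
  [0, 0, 0, 0, 0, 0.004, 0],
])

```text
clock: 9.1
position: [0.4973, 0.1877, 0.1176]
orientation: [2.762, 1.495, 0.002]
contact_force: [-1.0, -0.7, -1.6]
width: 0.0148
```

Run:
```python
from h import *
go(.4967,.1872,.104,57)
```

```text
clk 9.1 pos [0.4973 0.1877 0.1176] w 0.0148 F [-1.  -0.7 -1.6] M [-0.01 -0.01 -0.01] yaw 56.9
turn [ 0.08 -0.03 -0.14] shift [-0.0007 -0.0003  0.0136] qv 0.088
```

Call:
play_rows([
  [0, 0, 0, 0, 0, 0.006, 0],
  [0, 0, 0, 0, 0, 0.005, 0],
  [0, 0, 0, 0, 0, 0.002, 0],
])

```text
clock: 9.4
position: [0.4972, 0.1878, 0.1035]
orientation: [2.762, 1.495, 0.0]
contact_force: [-6.3, -2.4, 17.1]
width: 0.0146
```

Run:
```python
from h import *
go(.4967,.1872,.104,57)
```

```text
clk 9.4 pos [0.4972 0.1878 0.1035] w 0.0146 F [-6.3 -2.4 17.1] M [-0.61  0.97  0.01] yaw 56.9
turn [ 0.04  0.01 -0.15] shift [-0.0008 -0.     -0.0005] qv 0.022
```

The flange is down at TCP z = 0.1035, with 17 N up, and the blade went in freely. I'll check the joint room before turning.

Call:
play_rows([
  [0, 0, 0, 0, 0, 0, 0],
  [0, 0, 0, 0, 0, 0, 0],
])

```text
clock: 9.6
position: [0.4975, 0.188, 0.1038]
orientation: [2.762, 1.495, 0.001]
contact_force: [0.3, -0.5, -2.2]
width: 0.0145
```

Run:
```python
from h import *
print(status.state()['qpos'].round(2))
go(.4967,.1872,.104,57)
im,K,T,d=cam('scene');cv2.imwrite('pics/s7.png',cv2.resize(im[190:340,320:460],None,fx=4,fy=4))
```

```text
[-0.05  0.44 -0.49  1.98  0.29  0.79 -1.28]
clk 9.6 pos [0.4975 0.188  0.1038] w 0.0145 F [ 0.3 -0.5 -2.2] M [0.03 0.02 0.03] yaw 56.9
turn [ 0.08 -0.02 -0.14] shift [-0.0011 -0.0002 -0.0002] qv 0.003
```

View pics/s7.png

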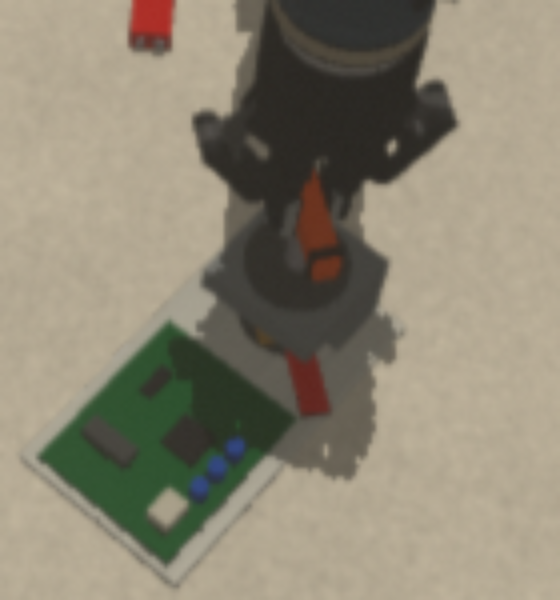

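The flange sits on the post and the tongue is still open. Now the clockwise turn (positive about tool z), with checks for drift.

Call:
play_rows([
  [0, 0, 4, 0, 0, 0, 0],
  [0, 0, 5, 0, 0, 0, 0],
  [0, 0, 5, 0, 0, 0, 0],
  [0, 0, 5, 0, 0, 0, 0],
])

```text
clock: 10.05
position: [0.498, 0.1882, 0.1038]
orientation: [-2.978, -1.0, -0.004]
contact_force: [0.6, 0.8, -2.1]
width: 0.0149
```

Run:
```python
from h import *
go(.4967,.1872,.104,-25)
```

```text
clk 10.05 pos [0.498  0.1882 0.1038] w 0.0149 F [ 0.6  0.8 -2.1] M [ 0.12  0.12 -0.03] yaw 37.1
turn [-5.000e-02 -1.500e-01  6.212e+01] shift [-0.0016  0.0001 -0.0002] qv 0.77
```

Call:
play_rows([
  [0, 0, 5, -0.001, 0, 0, 0],
  [0, 0, 5, 0, 0, 0, 0],
  [0, 0, 5, 0, 0, 0, 0],
  [0, 0, 5, 0, 0, 0, 0],
])

```text
clock: 10.45
position: [0.497, 0.1885, 0.1038]
orientation: [-3.108, -0.448, -0.005]
contact_force: [0.5, -0.5, -2.2]
width: 0.0149
```

Run:
```python
from h import *
go(.4967,.1872,.104,-25)
```

```text
clk 10.45 pos [0.497  0.1885 0.1038] w 0.0149 F [ 0.5 -0.5 -2.2] M [-0.02  0.13  0.11] yaw 16.4
turn [-0.14 -0.18 41.41] shift [-0.0006  0.0011 -0.0002] qv 0.78
```

A 0.11 N m moment shows the screw is engaged and turning. Continuing.

Call:
play_rows([
  [0, 0, 5, 0, 0.001, 0, 0],
  [0, 0, 5, 0, 0, 0, 0],
  [0, 0, 5, 0, 0, 0, 0],
  [0, 0, 5, 0, 0, 0, 0],
])

```text
clock: 10.85
position: [0.4966, 0.1885, 0.1039]
orientation: [-3.136, 0.116, -0.005]
contact_force: [1.0, -0.9, -1.8]
width: 0.0142
```

Run:
```python
from h import *
go(.4967,.1872,.104,-25)
```

```text
clk 10.85 pos [0.4966 0.1885 0.1039] w 0.0142 F [ 1.  -0.9 -1.8] M [-0.08  0.03  0.11] yaw -4.2
turn [-0.22 -0.13 20.77] shift [ 0.0002  0.0013 -0.0002] qv 0.782
```

Call:
play_rows([
  [0, 0, 4, 0, 0, 0, 0],
  [0, 0, 4, 0, 0, 0, 0],
  [0, 0, 3, 0, 0, 0, 0],
])

```text
clock: 11.15
position: [0.4964, 0.1887, 0.1039]
orientation: [-3.11, 0.426, -0.005]
contact_force: [-1.1, -0.0, -1.0]
width: 0.0144
```

Run:
```python
from h import *
go(.4967,.1872,.104,-25)
im,K,T,d=cam('scene');cv2.imwrite('pics/s8.png',cv2.resize(im[190:340,320:460],None,fx=4,fy=4))
```

```text
clk 11.15 pos [0.4964 0.1887 0.1039] w 0.0144 F [-1.1 -0.  -1. ] M [-0.06  0.08  0.11] yaw -15.6
turn [-0.21 -0.13  9.4 ] shift [ 0.0007  0.0014 -0.0002] qv 0.467
```

View pics/s8.png

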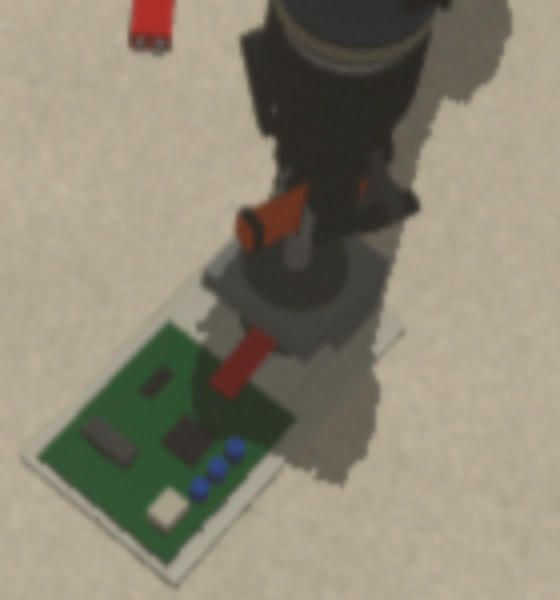

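The tongue is now over the board's near edge, and the moment is still at friction level. I'll turn in small steps until it rises at the stop.

Call:
play_rows([
  [0, 0, 2.5, 0, 0, 0, 0],
  [0, 0, 2.5, 0, 0, 0, 0],
])

```text
clock: 11.4
position: [0.4964, 0.1888, 0.1038]
orientation: [-3.088, 0.562, -0.005]
contact_force: [0.4, -0.4, -2.4]
width: 0.0148
```

Run:
```python
from h import *
go(.4967,.1872,.104,-25)
```

```text
clk 11.4 pos [0.4964 0.1888 0.1038] w 0.0148 F [ 0.4 -0.4 -2.4] M [-0.03  0.06  0.31] yaw -20.6
turn [-0.21 -0.15  4.37] shift [ 0.0009  0.0014 -0.0002] qv 0.368
```

Call:
play_rows([
  [0, 0, 2, 0, 0, 0, 0],
  [0, 0, 2, 0, 0, 0, 0],
])

```text
clock: 11.6
position: [0.4964, 0.189, 0.1038]
orientation: [-3.068, 0.663, -0.006]
contact_force: [0.6, -1.0, -1.3]
width: 0.0142
```

Run:
```python
from h import *
go(.4967,.1872,.104,-25)
```

```text
clk 11.6 pos [0.4964 0.189  0.1038] w 0.0142 F [ 0.6 -1.  -1.3] M [-0.11  0.01  0.74] yaw -24.4
turn [-0.19 -0.2   0.61] shift [ 0.0011  0.0015 -0.0002] qv 0.291
```

The moment rose from 0.11 to 0.74 N m, so this is the stop. I'll ease back slightly and release.

Call:
play_rows([
  [0, 0, -2, 0, 0, 0, 0],
  [0, 0, 0, 0, 0, 0, 0],
  [0, 0, 0, 0, 0, 0, 0],
])

```text
clock: 11.9
position: [0.4965, 0.1891, 0.1038]
orientation: [-3.082, 0.601, -0.008]
contact_force: [0.0, -0.9, -0.8]
width: 0.0148
```

Run:
```python
from h import *
go(.4967,.1872,.104,-22)
im,K,T,d=cam('scene');cv2.imwrite('pics/s9.png',cv2.resize(im[190:340,320:460],None,fx=4,fy=4))
```

```text
clk 11.9 pos [0.4965 0.1891 0.1038] w 0.0148 F [ 0.  -0.9 -0.8] M [-0.15  0.    0.23] yaw -22.1
turn [-0.16 -0.27 -0.07] shift [ 0.0009  0.0017 -0.0002] qv 0.011
```

View pics/s9.png

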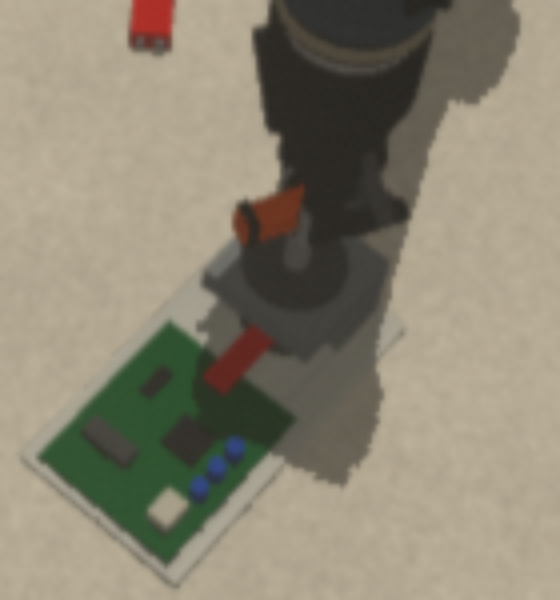

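Call:
play_rows([
  [0, 0, -1, 0, 0, 0, 20],
  [0, 0, 0, 0, 0, 0, 60],
  [0, 0, 0, 0, 0, 0, 100],
  [0, 0, 0, 0, 0, 0, 100],
  [0, 0, 0, 0, 0, 0, 100],
  [0, 0, 0, 0, 0, 0, 100],
])

```text
clock: 12.55
position: [0.4977, 0.1902, 0.1051]
orientation: [-3.083, 0.575, -0.012]
contact_force: [-0.3, 0.2, 0.4]
width: 0.0847
```

Run:
```python
from h import *
go(.4967,.1872,.104,-22)
im,K,T,d=cam('wrist');cv2.imwrite('pics/w10.png',im)
```

```text
clk 12.55 pos [0.4977 0.1902 0.1051] w 0.0847 F [-0.3  0.2  0.4] M [-0.01  0.03 -0.05] yaw -21.1
turn [-0.36 -0.36  0.86] shift [0.0001 0.0031 0.0011] qv 0.002
```

View pics/w10.png

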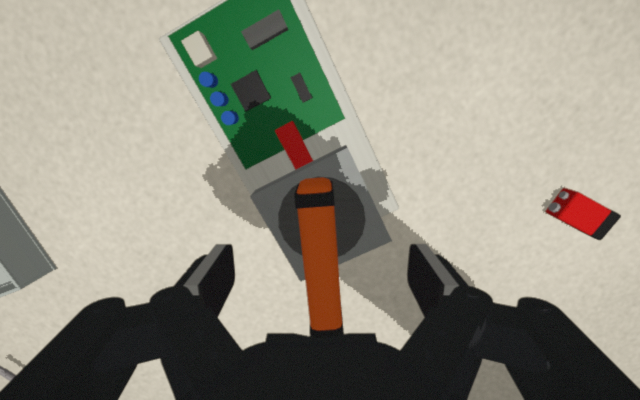

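The jaws are open and clear, the key stands on the post, and the red tongue at (295,145) lies over the board. I'll retreat straight up, then back.

Call:
play_rows([
  [0, 0, 0, 0, 0, -0.02, 100],
  [0, 0, 0, 0, 0, -0.03, 100],
  [0, 0, 0, 0, 0, -0.03, 100],
  [0, 0, 0, 0, 0, -0.03, 100],
  [0, 0, 0, 0, 0, -0.02, 100],
  [0, 0, 0, 0, 0, 0, 100],
  [0, 0, 0, 0, 0.03, 0, 100],
  [0, 0, 0, 0, 0.035, 0, 100],
  [0, 0, 0, 0, 0.035, 0, 100],
  [0, 0, 0, 0, 0.035, 0, 100],
  [0, 0, 0, 0, 0.02, 0, 100],
  [0, 0, 0, 0, 0, 0, 100],
  [0, 0, 0, 0, 0, 0, 100],
])

```text
clock: 13.9
position: [0.4351, 0.0405, 0.2324]
orientation: [-3.087, 0.573, 0.004]
contact_force: [-0.0, -0.4, 0.4]
width: 0.0857
```

Run:
```python
from h import *
go(.4967,.1872,.104,-22)
b,Ks,Ts,d=cam('scene');a,K,T,d=cam('top');cv2.imwrite('pics/t11.png',a)
cv2.imwrite('pics/c11.png',np.hstack([cv2.resize(a[120:250,180:290],(396,468)),cv2.resize(b[190:320,330:440],(396,468))]))
def m(im,x0,y0,x1,y1,lo,hi):
    k=cv2.inRange(cv2.cvtColor(im,cv2.COLOR_BGR2HSV),lo,hi)[y0:y1,x0:x1];ys,xs=np.nonzero(k);return xs.mean()+x0,ys.mean()+y0
c=m(a,500,190,540,260,(100,100,50),(130,255,255));print('blue',onplane(*c,K,T,.125))
for n,im,k,t,bx in(('top',a,K,T,(205,170,265,235)),('scene',b,Ks,Ts,(340,200,430,275))):
    c=m(im,*bx,(5,120,60),(18,255,255));print(n,c,onplane(*c,k,t,.125))
```

```text
clk 13.9 pos [0.4351 0.0405 0.2324] w 0.0857 F [-0.  -0.4  0.4] M [0.04 0.   0.  ] yaw -21.0
turn [-0.09  0.15  0.95] shift [ 0.0052 -0.1588  0.1286] qv 0.018
blue [ 0.48869554 -0.33717634  0.125     ]
top (np.float64(nan), np.float64(nan)) [nan nan nan]
scene (np.float64(395.5584415584416), np.float64(241.2077922077922)) [0.50166183 0.18854934 0.125     ]<stdin>:6: RuntimeWarning: Mean of empty slice.
  ret = ret.dtype.type(ret / rcount)
```

View pics/c11.png

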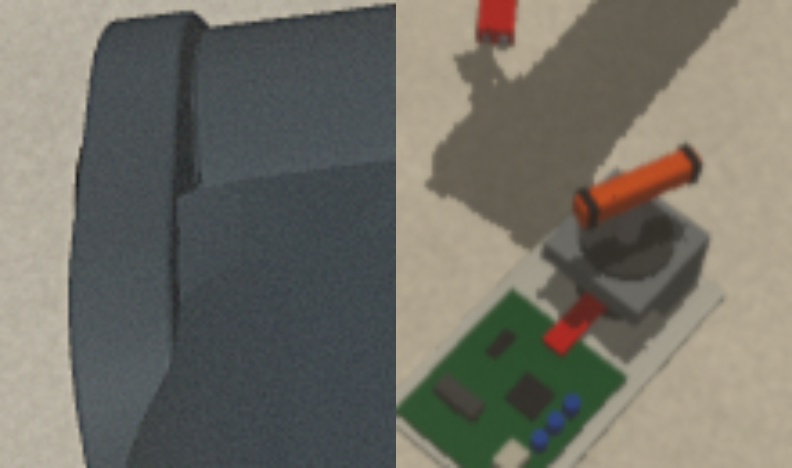

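View pics/t11.png

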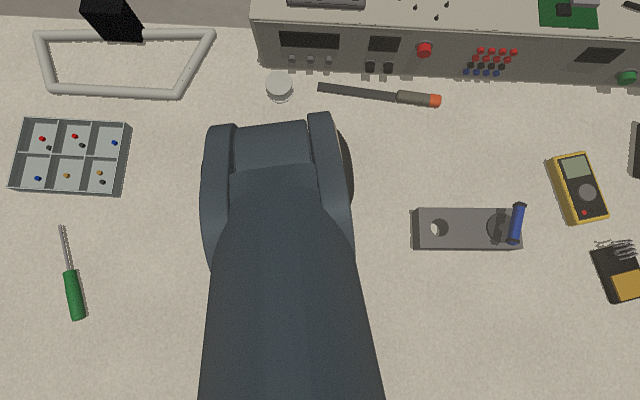

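The scene view shows the key upright with its flange flat on the post. The tongue lies across the board edge, and the blue key hasn't moved. One quick numeric check of the tongue angle.

Run:
```python
from h import *
b,K,T,d=cam('scene')
k=cv2.inRange(cv2.cvtColor(b,cv2.COLOR_BGR2HSV),(0,130,60),(5,255,255));k[:265]=0;k[295:]=0;k[:,:365]=0;k[:,392:]=0
c=max(cv2.findContours(k,0,2)[0],key=cv2.contourArea);P=np.array([onplane(*p,K,T,.02)[:2] for p in c[:,0]],np.float32)
r=cv2.minAreaRect(P);print(r,cv2.boxPoints(r).round(4).tolist()); d=np.array(r[0])-[.4967,.1875];print(np.degrees(np.arctan2(d[1],d[0])))
```

```text
((0.5435284376144409, 0.19434548914432526), (0.04316077008843422, 0.014302256517112255), 3.6162376403808594) [[0.5214999914169312, 0.20010000467300415], [0.5224000215530396, 0.1858000010251999], [0.565500020980835, 0.18860000371932983], [0.5645999908447266, 0.20280000567436218]]
8.316722452715098
```

The tongue is at about 4–8°, square to the post and about 50° from where it started. Handing in.

```bash
python3 -c "
from plant import robot
robot.job_done()"
```

```text
the job is handed in; nothing more can be done
```

I took the orange key out of the rack, lowered it into the clamp screw and turned the screw clockwise to its stop. I then let go, backed the arm away and handed the job in at about 14 s of the 45 s.

- **Blade home:** The flange met the post at TCP z 0.1035, which puts the bar centre about 60 mm above the post top. The height stayed there until I let go.
- **Screw at its stop:** The turning moment held at 0.11 N m, then rose to 0.74 N m. The red tongue swung about 50° and ended at roughly 4–8°, square to the post and over the board's near edge.
- **Key standing:** In the scene view it stands upright with its flange flat on the post. Its bar centre is within about 5 mm of the screw's axis, measured from one camera only because the arm blocked the top view.
- **Blue key:** It is still in its hole, within about 1 mm of where it started.

**Disagreements:**
- The wrist and top cameras differed by about 3 mm on the well centre. I aimed between the two.
- Early moves drifted up to 17 mm sideways, so I corrected them in small steps before gripping. At most, the TCP was 2–3 mm off the aimed centre as the blade entered the well, and about 1 mm when the flange touched.

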